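# Return the dried fruits to their cut-foam trays

## Task

The four dried fruits have been examined: put each one back into the foam tray whose cut-out has its outline, the cone in the large round one, the gumnut in the small round one, the pod in the long one and the box fruit in the square one. Set them down gently, without dropping them, upright as they stand now and fully home on the floor of the cut-out. Leave the Petri dish and the forceps where they lie.

Things in the scene. Friction and masses are not known exactly. Their poses are not given: they have to be found in the camera images.
- cone: Brown scaly cedar cone, loose, standing upright: a round barrel 50 mm in diameter from 20 to 46 mm up, narrower at foot and top, 72 mm tall, about 60 g, seen round from above. Origin: centre of its underside; z up. In the cut-out its lowest 8 mm are below the foam: grip it higher.
- gumnut: Brown woody gumnut (urn-shaped seed capsule), loose, standing with its dark mouth up: round, 32 mm in diameter from 18 to 30 mm up, foot 23 mm, mouth 29 mm, 50 mm tall, about 25 g. Origin: centre of its underside; z up. In the cut-out its lowest 8 mm are below the foam: grip it higher.
- pod: Dark brown woody seed pod, loose, lying flat: 88 mm long (its x) with round ends and a short stalk stub at one of them, 38 mm wide (its y, parallel sides), 36 mm high, about 70 g. Origin: centre of its underside; z up. In the cut-out its lowest 8 mm are below the foam: grip it higher.
- box_fruit: Brown four-cornered box fruit, loose, standing upright: square, 50 x 50 mm (sides along its x and y) with straight sides to 38 mm up, then tapering to a tip 62 mm up, about 50 g; the same at every quarter turn. Origin: centre of its underside; z up. In the cut-out its lowest 8 mm are below the foam: grip it higher.
- tray_cone: White card tray, 120 (its x) x 90 (y) x 16 mm high, fixed to the bench, lined with dark grey foam, top 14 mm above the bench. In its middle a cut-out 8 mm deep, white floor 6 mm above the bench: a large round hole 66 mm in diameter (the place of the cone). Origin: centre of the tray's underside, under the middle of the cut-out; z up.
- tray_gumnut: White card tray, 120 (its x) x 90 (y) x 16 mm high, fixed to the bench, lined with dark grey foam, top 14 mm above the bench. In its middle a cut-out 8 mm deep, white floor 6 mm above the bench: a small round hole 48 mm in diameter (the place of the gumnut). Origin: centre of the tray's underside, under the middle of the cut-out; z up.
- tray_pod: White card tray, 120 (its x) x 90 (y) x 16 mm high, fixed to the bench, lined with dark grey foam, top 14 mm above the bench. In its middle a cut-out 8 mm deep, white floor 6 mm above the bench: a long hole 104 mm along the tray's x and 54 mm along its y, corners clipped (the place of the pod, either way round). Origin: centre of the tray's underside, under the middle of the cut-out; z up.
- tray_box_fruit: White card tray, 120 (its x) x 90 (y) x 16 mm high, fixed to the bench, lined with dark grey foam, top 14 mm above the bench. In its middle a cut-out 8 mm deep, white floor 6 mm above the bench: a square hole 66 x 66 mm with sides along the tray's x and y (the place of the box fruit). Origin: centre of the tray's underside, under the middle of the cut-out; z up.
- petri_dish: Closed clear Petri dish with seeds inside, 60 mm in diameter, 15 mm high, loose, on the bench near the middle. Not to be disturbed. Origin: centre of its underside.
- forceps: Steel forceps lying flat, about 107 mm long (its x), 11 mm wide, 7 mm high, loose. Not to be disturbed. Origin: on the bench, near the middle of its length.
There are look-alikes about, which are no part of the job. What is shaped like the pod but pink is not meant.

How it is judged:
At the end, for the whole second after the job is handed in: Each of the four fruits stands in the cut-out of its own tray: its centre within 13 mm of the middle of the cut-out, its underside no more than 5 mm above the cut-out's floor, upright within 0.15 rad as at the start, released and at rest (horizontal distance between cone and tray_cone below 0.013 m and z of cone in the frame of tray_cone between 0.002 and 0.011 m and angle between each of cone, gumnut, pod, box_fruit's own z axis and vertical below 0.15 rad and linear speed of each of cone, gumnut, pod, box_fruit below 0.02 m/s and horizontal distance between gumnut and tray_gumnut below 0.013 m and z of gumnut in the frame of tray_gumnut between 0.002 and 0.011 m and horizontal distance between pod and tray_pod below 0.013 m and z of pod in the frame of tray_pod between 0.002 and 0.011 m and horizontal distance between box_fruit and tray_box_fruit below 0.013 m and z of box_fruit in the frame of tray_box_fruit between 0.002 and 0.011 m); the robot touches nothing.
It fails at once if a fruit is dropped or flung (it moves faster than 0.75 m/s with no finger on it) ((linear speed of cone above 0.75 m/s and contact force between cone and the fingers below 0.05 N) or (linear speed of gumnut above 0.75 m/s and contact force between gumnut and the fingers below 0.05 N) or (linear speed of pod above 0.75 m/s and contact force between pod and the fingers below 0.05 N) or (linear speed of box_fruit above 0.75 m/s and contact force between box_fruit and the fingers below 0.05 N)).
It fails at once if the Petri dish is pushed more than 15 mm from its place (distance of petri_dish from where it was at the start of the episode above 0.015 m).
It fails at once if the forceps is pushed more than 15 mm from its place (distance of forceps from where it was at the start of the episode above 0.015 m).
It also fails if it takes over 109 s, if anything falls off the work surface, if the arm or the gripper's body presses on something with over 40 N, if the wrist force passes 120 N, or if a joint passes its speed limit or range.

## Robot

A 6-joint arm with a two-finger parallel gripper is mounted at the origin on the work surface. World frame = base frame: x ahead of the robot, y to its left, z up, the work surface at z = 0. Lengths are in m, angles in rad, forces in N, time in s.
With the tool pointing down it reaches from about 0.3 to 0.775 m from the base axis. Payload 14.6 kg.
Tool frame: the origin (TCP) lies between the finger pads; the fingertips stand 14 mm ahead of it and the grasp point (between the pads) lies 5 mm behind it; z points along the fingers, y is the line along which they close (so a half turn about z gives the same grasp; the last joint's range is limited). The gripper opens to 94 mm and grips with 3 to 60 N. Pads are 16 mm wide; open, the fingers measure 119 mm over their backs; the gripper's body (75 mm by 177 mm) begins 78 mm behind the grasp point.
Start: joints at [-1.267, 0.3, 1.521, -0, 1.321, -0.067], TCP at [0.199, -0.513, 0.219] pointing down, gripper open.
Joint ranges: [-3.03, 3.03], [-0.79, 2.21], [0.23, 2.52], [-1.04, 4.18], [0, 3.07], [-2.55, 2.55]. Speed limits (rad/s): [2.22, 2.22, 2.57, 3.14, 3.14, 3.14].

## Interface

Orientations are given as [roll, pitch, yaw] about the fixed x, y, z axes, in that order (R = Rz(yaw) Ry(pitch) Rx(roll)).
In Python, from station import ctrl gives the robot as it stands. The module is installed in compiled form; this text tells all that it offers.
- The arm moves only by the tool move_arm, never from a script. Its argument "targets" is a list of rows, each a list of 7 numbers: the opening, from -1 (shut) to 1 (fully open), then the shift along the tool's x, y, z in units of 50 mm (1.0 is 50 mm), then the turn, a rotation vector about the tool's x, y, z in rad. A call has 1 to 12 rows; each row is the pose to reach, as a shift and turn from the pose commanded when the call began, along the tool's axes at that moment; what a row does not reach only later rows make up. A row lasts 1/10 s, in which the tool goes at most 50 mm and 8.59 degrees, less where a joint would pass 70% of its speed; a pose out of reach is approached as far as the arm can. A call with a gripper value outside its range is refused whole. The fingers move at their own pace and stop on an object; "grip_force" is the grip in N (left out, the last holds). Time passes only in rows, so rows that repeat a pose let the fingers close. It gives the time, the measured TCP pose, the force, the opening and the grip force at its end, in the units of the state.
- ctrl.get_obs(): the state, without advancing time (a new reading comes with each control period).
- ctrl.camera(name): name is "scene" or "top" or "wrist"; returns (picture, depth): 400x640x3 uint8, red, green, blue; 400x640 float32, m along the optical axis (not along the pixel's ray), 0 where there is no reading.
- ctrl.camera_params(name): a dict with "intrinsics" (3x3 intrinsics, pixels), "rvec" (rotation vector, rad) and "tvec" (3), from world to camera coordinates, as OpenCV has them; the wrist camera has in their place "T_tool_cam" (4x4, takes a point from camera to tool coordinates, whose origin is the TCP and whose axes are the flange's). Camera axes: x right, y down, z forward; pixel columns grow to the right and rows downward; lengths in m; the calibration is good to about 2 mm. A picture is of the moment at which its call begins: read the wrist's pose just before it. camera_params takes no time and is no camera call.
- ctrl.hand_in(): hands the job in; it is judged then, once.
Trained networks look in the newest picture that a camera, given by its name, has taken for a name from the list of things; names that differ only in an ending like _2 or _b are one class to them, and where a whole thing is asked for, a point or a joint stands for the part that bears it (a point fixed in the world has none). Each returns a list of dicts, best first, with "score" (0 to 1); they miss things now and then, are a little off and sometimes report something else, mostly with a low value. They report only what shows in the picture. A call takes as long as a camera call. They do not tell look-alikes from the thing itself.
- ctrl.cut_out(camera, target): "region" (400x640 bool, what is visible of it) and "point" ([column, row] in pixels, amid what is visible of it).
- ctrl.tip_of(camera, target): "point" ([column, row] in pixels: a listed point, or the origin of a listed thing).
The state is a dict: "time_s": time; "qpos": joint angles; "joint_vel": joint speeds; "tau": joint torques, N m; "ee_pos": TCP position; "eef_rot": TCP orientation; "force": force on the tool from outside, world axes, zero at the start; "moment": the same for the moment, N m; "grip_width": finger opening in m; "grip_force": force on a finger pad.
Only numpy, scipy, OpenCV 4.12 (cv2) and the standard library are available. Lean on these libraries where they do the work, as an engineer would, in place of code of your own. Each camera call takes 0.05 s, during which the arm holds its last target. There are 200 camera calls.

## Working session

There is one attempt and no reset: what is moved stays moved. The work goes in short steps, Python scripts to look and compute and a tool call to move; the robot and the scene stay as the last step left them, time stands still between calls to the robot, and variables do not carry over. Pictures are saved under pics/ and viewed, at most 14 in all, crops included, and the job is handed in when it is done.

Besides the shell and the picture viewer there is one more tool, called after ">>>" as name(argument=value, ...), one argument or row to a line, values as JSON. move_arm: Moves the arm, as the interface text tells. Its arguments: {"type":"object","properties":{"targets":{"type":"array"},"grip_force":{"type":"number"}},"required":["targets"]}

```bash
mkdir -p pics; cat > h.py <<'E'
import numpy as np, cv2
from station import ctrl
from scipy.spatial.transform import Rotation as R
def cam(name):
    o=ctrl.get_obs(); rgb,d=ctrl.camera(name); p=ctrl.camera_params(name)
    K=np.array(p['intrinsics'])
    if name=='wrist':
        T=np.eye(4); T[:3,3]=o['ee_pos']; e=np.array(o['eef_rot'])
        T[:3,:3]=(R.from_euler('xyz',e) if e.size==3 else R.from_matrix(e)).as_matrix()
        T=T@np.array(p['T_tool_cam'])
    else:
        A=np.eye(4); A[:3,:3]=cv2.Rodrigues(np.array(p['rvec'],float))[0]; A[:3,3]=np.ravel(p['tvec']); T=np.linalg.inv(A)
    v,u=np.mgrid[:400,:640]
    P=np.stack([(u-K[0,2])/K[0,0]*d,(v-K[1,2])/K[1,1]*d,d],-1)@T[:3,:3].T+T[:3,3]
    P[d==0]=np.nan
    return rgb,d,P,K,T
def save(n,rgb): cv2.imwrite('pics/'+n,cv2.cvtColor(rgb,cv2.COLOR_RGB2BGR))
E
cat > a.py <<'E'
from h import *
o=ctrl.get_obs(); print(o['time_s'],o['ee_pos'],o['eef_rot'],o['grip_width'])
rgb,d,P,K,T=cam('top'); save('top.png',rgb); np.save('P.npy',P)
print(T.round(3))
for n in ['cone','gumnut','pod','box_fruit','tray_cone','tray_gumnut','tray_pod','tray_box_fruit','petri_dish','forceps']:
    for r in ctrl.cut_out('top',n)[:3]:
        m=r['region']; q=P[m]; q=q[~np.isnan(q[:,0])]
        z=np.percentile(q[:,2],95); rc=cv2.minAreaRect(q[:,:2].astype(np.float32)*1000)
        print(n,round(r['score'],2),np.round(r['point']),m.sum(),'z95',z.round(3),'rect',np.round(rc[0]),np.round(rc[1]),round(rc[2]),rgb[m].mean(0).round())
E
python3 a.py
```

```text
0.0 [ 0.19921818 -0.51236499  0.21889205] [-3.14039938e+00 -8.04103920e-05  3.70809317e-01] 0.09395195078832685
[[-0.009 -0.991  0.134  0.415]
 [-1.     0.007 -0.013  0.009]
 [ 0.012 -0.134 -0.991  0.783]
 [ 0.     0.     0.     1.   ]]
cone 0.91 [178. 273.] 735 z95 0.071 rect [370. 268.] [63. 50.] 78 [58. 50. 47.]
gumnut 0.56 [358. 228.] 240 z95 0.052 rect [454. -79.] [34. 28.] 43 [65. 57. 53.]
pod 0.68 [285. 239.] 852 z95 0.038 rect [439.  75.] [43. 92.] 25 [67. 56. 53.]
pod 0.6 [376. 284.] 930 z95 0.038 rect [ 338. -115.] [100.  42.] 85 [121.  83.  98.]
pod 0.51 [321. 189.] 676 z95 0.017 rect [527.  -7.] [57. 57.] 44 [127. 127. 129.]
box_fruit 0.73 [466. 262.] 799 z95 0.059 rect [ 391. -276.] [49. 48.] 10 [64. 52. 48.]
tray_gumnut 0.8 [353. 133.] 2630 z95 0.017 rect [654. -80.] [122.  94.] 3 [69. 69. 69.]
tray_pod 0.57 [268. 122.] 2704 z95 0.016 rect [672. 104.] [ 97. 129.] 77 [97. 97. 95.]
tray_box_fruit 0.89 [458. 162.] 2795 z95 0.017 rect [ 589. -292.] [121. 101.] 1 [87. 88. 86.]
petri_dish 0.92 [322. 192.] 714 z95 0.017 rect [526.  -6.] [59. 58.] 3 [126. 126. 129.]
forceps 0.72 [227. 210.] 264 z95 0.009 rect [484. 184.] [ 11. 102.] 84 [115. 115. 118.]
```

View pics/top.png

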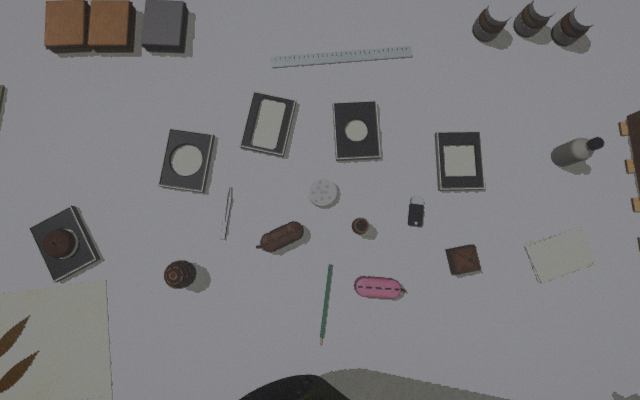

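The top view shows the cone at (180,274), pod (282,237), gumnut (361,227) and box fruit (463,260). The pink look-alike pod is at (378,288). The empty trays are cone (187,160), pod (268,123), gumnut (357,131) and box (459,161). A look-alike tray with a brown fruit already in it is at (65,243). Next I'll refine the poses from depth.

```bash
cat > b.py <<'E'
from h import *
rgb,d,P,K,T=cam('top'); g=rgb.max(2)
def ray(u,v,z):
    r=T[:3,:3]@np.array([(u-K[0,2])/K[0,0],(v-K[1,2])/K[1,1],1]); return T[:3,3]+r*(z-T[2,3])/r[2]
def rect(q):
    rc=cv2.minAreaRect((q*1000).astype(np.float32)); b=cv2.boxPoints(rc); e=b[1]-b[0]; f=b[2]-b[1]
    if np.linalg.norm(f)>np.linalg.norm(e): e,f=f,e
    return np.round(rc[0],0),np.round([np.linalg.norm(e),np.linalg.norm(f)]),'ang',round(np.degrees(np.arctan2(e[1],e[0]))%180,1)
for n,(u,v) in dict(tray_cone=(187,160),tray_pod=(268,123),tray_gumnut=(357,131),tray_box=(459,161)).items():
    c=ray(u,v,.014)[:2]; near=np.hypot(P[...,0]-c[0],P[...,1]-c[1])<.085
    m=near&(P[...,2]>.009)&(P[...,2]<.03)
    print(n,'outline',rect(P[m][:,:2]),end=' ')
    h=np.uint8((g>140)); _,l=cv2.connectedComponents(h,connectivity=4); vs,us=np.where(l==l[v,u])
    print('hole',rect(np.array([ray(a,b,.006)[:2] for a,b in zip(us,vs)])),len(us))
for n,(u,v),zs in [('cone',(180,274),(.02,.046,.062)),('pod',(282,237),(.012,.028)),('gumnut',(361,227),(.018,.03,.045)),('box_fruit',(463,260),(.015,.036,.05))]:
    c=ray(u,v,.03)[:2]; near=np.hypot(P[...,0]-c[0],P[...,1]-c[1])<.07
    for z in zs:
        q=P[near&(P[...,2]>z)]; print(n,z,rect(q[:,:2]),len(q))
    t=ctrl.tip_of('top',n); print('  tip',[(round(x['score'],2),ray(*x['point'],0)[:2].round(3)) for x in t[:2]])
E
python3 b.py
```

```text
tray_cone outline (array([593., 266.]), array([121.,  92.], dtype=float32), 'ang', np.float32(171.3)) hole (array([536., -13.]), array([1380.,  819.], dtype=float32), 'ang', np.float32(90.0)) 218613
tray_pod outline (array([669., 103.]), array([121.,  91.], dtype=float32), 'ang', np.float32(167.6)) hole (array([536., -13.]), array([1380.,  819.], dtype=float32), 'ang', np.float32(90.0)) 218613
tray_gumnut outline (array([654., -78.]), array([122.,  90.], dtype=float32), 'ang', np.float32(2.6)) hole (array([536., -13.]), array([1380.,  819.], dtype=float32), 'ang', np.float32(90.0)) 218613
tray_box outline (array([ 589., -287.]), array([121.,  92.], dtype=float32), 'ang', np.float32(0.5)) hole (array([536., -13.]), array([1380.,  819.], dtype=float32), 'ang', np.float32(90.0)) 218613
cone 0.02 (array([369., 261.]), array([50., 50.], dtype=float32), 'ang', np.float32(173.7)) 713
cone 0.046 (array([369., 261.]), array([50., 47.], dtype=float32), 'ang', np.float32(16.4)) 597
cone 0.062 (array([369., 261.]), array([35., 35.], dtype=float32), 'ang', np.float32(0.4)) 303
  tip [(0.76, array
[... 260 characters left out ...]
([ 0.341, -0.104]))]
gumnut 0.018 (array([456., -78.]), array([30., 29.], dtype=float32), 'ang', np.float32(43.5)) 224
gumnut 0.03 (array([456., -78.]), array([30., 29.], dtype=float32), 'ang', np.float32(26.2)) 214
gumnut 0.045 (array([457., -79.]), array([27., 27.], dtype=float32), 'ang', np.float32(90.4)) 177
  tip [(0.49, array([ 0.458, -0.075]))]
box_fruit 0.015 (array([ 391., -276.]), array([49., 47.], dtype=float32), 'ang', np.float32(10.5)) 766
box_fruit 0.036 (array([ 391., -276.]), array([48., 47.], dtype=float32), 'ang', np.float32(9.4)) 637
box_fruit 0.05 (array([ 391., -277.]), array([35., 34.], dtype=float32), 'ang', np.float32(11.3)) 302
  tip [(0.91, array([ 0.384, -0.276]))]
```

```bash
cat > to.py <<'E'
import sys; from h import *
o=ctrl.get_obs(); e=np.ravel(o['eef_rot']); A=R.from_euler('xyz',e); p=np.array(o['ee_pos'])
x,y,z,yaw=map(float,sys.argv[1:]); B=R.from_euler('xyz',[np.pi,0,np.radians(yaw)])
print('now',p.round(4),e.round(3),'w',round(o['grip_width'],4),'f',np.round(o['force'],1),'t',o['time_s'],'q6',o['qpos'][5].round(2))
print('shift',(A.inv().apply(np.array([x,y,z])-p)/.05).round(3),'turn',(A.inv()*B).as_rotvec().round(3))
E

```

>>> move_arm(
  targets=[
    [1, 0.6, -0.35, 0.2, 0, 0, 0.02],
    [1, 1.3, -0.75, 0.5, 0, 0, 0.05],
    [1, 2.0, -1.15, 0.8, 0, 0, 0.08],
    [1, 2.7, -1.55, 1.1, 0, 0, 0.11],
    [1, 3.4, -1.95, 1.3, 0, 0, 0.14],
    [1, 4.1, -2.35, 1.5, 0, 0, 0.17],
    [1, 4.8, -2.75, 1.6, 0, 0, 0.196],
    [1, 5.2, -2.95, 1.7, 0, 0, 0.196],
    [1, 5.29, -3.01, 1.8, 0, 0, 0.196],
    [1, 5.29, -3.01, 1.8, 0, 0, 0.196],
  ],
)

```text
time_s: 1.8
ee_pos: [0.3911, -0.2762, 0.1289]
eef_rot: [-3.141, 0.001, 0.176]
force: [0.3, -0.7, 0.8]
grip_width: 0.0938
grip_force: 0.0
```

```bash
python3 to.py .391 -.276 .030 10; cat > w.py <<'E'
import sys; from h import *
rgb,d,P,K,T=cam('wrist'); save(sys.argv[1],rgb)
x,y=map(float,sys.argv[2:4])
near=np.hypot(P[...,0]-x,P[...,1]-y)<.07
for z in map(float,sys.argv[4:]):
    q=P[near&(P[...,2]>z)&(P[...,2]<.08)]
    rc=cv2.minAreaRect((q[:,:2]*1000).astype(np.float32)); print(z,np.round(rc[0],1),np.round(rc[1],1),round(rc[2],1),len(q))
E
python3 w.py w1.png .391 -.276 .02 .036 .05
```

```text
now [ 0.3911 -0.2762  0.1289] [-3.141e+00  1.000e-03  1.760e-01] w 0.0938 f [ 0.3 -0.7  0.8] t 1.8 q6 0.7
shift [-1.000e-03 -3.000e-03  1.978e+00] turn [-0.001  0.001  0.002]
0.02 [ 393.3 -277.7] [48.4 49. ] 11.3 2693
0.036 [ 393.4 -277.9] [47.2 47.7] 11.0 2412
0.05 [ 393.  -278.1] [35.  35.3] 10.0 1179
```

View pics/w1.png

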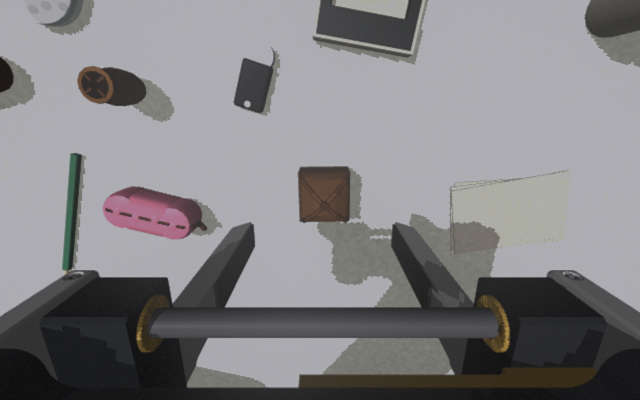

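The wrist view shows the box fruit centred between the fingers at (324,194), matching the top-camera position. I'll descend and grip.

>>> move_arm(
  targets=[
    [1, 0.02, 0.02, 0.5, 0, 0, 0.01],
    [1, 0.02, 0.02, 1.0, 0, 0, 0.01],
    [1, 0.02, 0.02, 1.5, 0, 0, 0.01],
    [1, 0.02, 0.02, 1.85, 0, 0, 0.01],
    [1, 0.02, 0.02, 1.98, 0, 0, 0.01],
    [-1, 0.02, 0.02, 1.98, 0, 0, 0.01],
    [-1, 0.02, 0.02, 1.98, 0, 0, 0.01],
    [-1, 0.02, 0.02, 1.98, 0, 0, 0.01],
    [-1, 0.02, 0.02, 1.98, 0, 0, 0.01],
    [-1, 0.02, 0.02, 1.98, 0, 0, 0.01],
    [-1, 0.02, 0.02, 1.98, 0, 0, 0.01],
    [-1, 0.02, 0.02, 1.98, 0, 0, 0.01],
  ],
  grip_force=12,
)

```text
time_s: 3.05
ee_pos: [0.3925, -0.2774, 0.0307]
eef_rot: [3.141, -0.0, 0.165]
force: [-0.3, 0.9, 3.4]
grip_width: 0.0501
grip_force: 11.9
```

```bash
python3 to.py .588 -.287 .110 0.5
```

```text
now [ 0.3925 -0.2774  0.0307] [ 3.141 -0.     0.165] w 0.0501 f [-0.3  0.9  3.4] t 3.05 q6 0.71
shift [ 3.825  0.832 -1.586] turn [ 0.    -0.     0.156]
```

>>> move_arm(
  targets=[
    [-1, 0, 0, -0.2, 0, 0, 0],
    [-1, 0, 0, -0.5, 0, 0, 0],
    [-1, 0.2, 0.04, -0.9, 0, 0, 0.01],
    [-1, 0.7, 0.15, -1.2, 0, 0, 0.03],
    [-1, 1.3, 0.28, -1.2, 0, 0, 0.06],
    [-1, 1.9, 0.42, -1.2, 0, 0, 0.08],
    [-1, 2.5, 0.55, -1.2, 0, 0, 0.11],
    [-1, 3.1, 0.68, -1.2, 0, 0, 0.13],
    [-1, 3.6, 0.78, -1.2, 0, 0, 0.156],
    [-1, 3.8, 0.83, -1.2, 0, 0, 0.156],
    [-1, 3.83, 0.83, -1.1, 0, 0, 0.156],
    [-1, 3.83, 0.83, -1.1, 0, 0, 0.156],
  ],
)

```text
time_s: 4.25
ee_pos: [0.5875, -0.2865, 0.0847]
eef_rot: [-3.141, 0.001, 0.009]
force: [-0.1, 0.2, -1.0]
grip_width: 0.0501
grip_force: 11.9
```

```bash
python3 to.py .589 -.287 .037 0.5; python3 w.py w2.png .589 -.287 .010
```

```text
now [ 0.5875 -0.2865  0.0847] [-3.141e+00  1.000e-03  9.000e-03] w 0.0501 f [-0.1  0.2 -1. ] t 4.25 q6 1.05
shift [0.031 0.011 0.953] turn [-0.001  0.001  0.   ]
0.01 [ 591.6 -287.3] [119.6  90.3] 0.8 5912
```

View pics/w2.png

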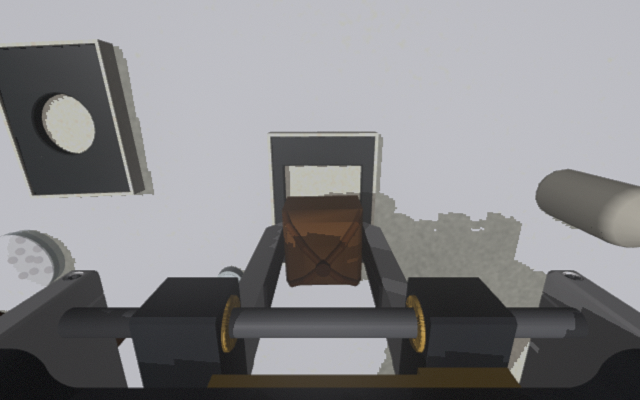

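Box fruit is held square over the square cut-out (fruit at (322,245), hole at (325,180)), and the tray centre reads x≈0.590. I'll lower and release.

>>> move_arm(
  targets=[
    [-1, 0.05, 0.01, 0.25, 0, 0, 0],
    [-1, 0.05, 0.01, 0.5, 0, 0, 0],
    [-1, 0.05, 0.01, 0.7, 0, 0, 0],
    [-1, 0.05, 0.01, 0.85, 0, 0, 0],
    [-1, 0.05, 0.01, 0.93, 0, 0, 0],
    [-1, 0.05, 0.01, 0.96, 0, 0, 0],
    [-1, 0.05, 0.01, 0.96, 0, 0, 0],
  ],
)

```text
time_s: 5.0
ee_pos: [0.5907, -0.2873, 0.0375]
eef_rot: [3.142, -0.0, 0.009]
force: [-0.7, -0.1, -0.1]
grip_width: 0.0497
grip_force: 11.9
```

>>> move_arm(
  targets=[
    [-0.2, 0, 0, 0, 0, 0, 0],
    [0.3, 0, 0, 0, 0, 0, 0],
    [0.7, 0, 0, 0, 0, 0, 0],
    [0.7, 0, 0, 0, 0, 0, 0],
    [0.7, 0, 0, -0.4, 0, 0, 0],
    [0.7, 0, 0, -1.0, 0, 0, 0],
    [0.7, 0, 0, -1.8, 0, 0, 0],
    [0.7, 0, 0, -1.8, 0, 0, 0],
  ],
)

```text
time_s: 5.8
ee_pos: [0.5926, -0.2884, 0.1335]
eef_rot: [3.137, -0.008, 0.009]
force: [-0.8, 0.0, 0.8]
grip_width: 0.08
grip_force: 0.0
```

```bash
python3 to.py .458 -.079 .127 0; python3 w.py w3.png .589 -.287 .03 .044
```

```text
now [ 0.5926 -0.2884  0.1335] [ 3.137 -0.008  0.009] w 0.08 f [-0.8  0.   0.8] t 5.8 q6 1.05
shift [-2.656 -4.211  0.091] turn [ 0.004 -0.008  0.009]
0.03 [ 591.6 -288.4] [48.6 48.7] 1.6 2636
0.044 [ 592.4 -288.6] [45.6 46.5] 1.8 2295
```

>>> move_arm(
  targets=[
    [0.7, -0.2, -0.3, 0.05, 0, 0, 0],
    [0.7, -0.6, -0.95, 0.1, 0, 0, 0],
    [0.7, -1.0, -1.6, 0.1, 0, 0, 0],
    [0.7, -1.4, -2.25, 0.1, 0, 0, 0],
    [0.7, -1.8, -2.9, 0.1, 0, 0, 0],
    [0.7, -2.2, -3.5, 0.1, 0, 0, 0],
    [0.7, -2.5, -4.0, 0.1, 0, 0, 0],
    [0.7, -2.64, -4.2, 0.1, 0, 0, 0],
    [0.7, -2.64, -4.2, 0.1, 0, 0, 0],
    [0.7, -2.64, -4.2, 0.1, 0, 0, 0],
  ],
)

```text
time_s: 6.85
ee_pos: [0.4573, -0.0791, 0.1223]
eef_rot: [3.141, -0.0, 0.009]
force: [-0.2, -0.8, 1.0]
grip_width: 0.08
grip_force: 0.0
```

```bash
python3 w.py w4.png .458 -.079 .018 .03 .042;python3 to.py .458 -.079 .026 0; 
```

```text
0.018 [459.8 -79.4] [29.9 29.5] 50.6 1093
0.03 [459.5 -79.8] [29.5 29.4] 27.0 1001
0.042 [458.7 -79.3] [27.5 27.5] 87.3 792
now [ 0.4574 -0.0793  0.1223] [ 3.141 -0.     0.008] w 0.0797 f [ 0.  -0.4 -0.8] t 6.9 q6 1.31
shift [ 0.012 -0.006  1.926] turn [ 0.    -0.     0.008]
```

View pics/w4.png

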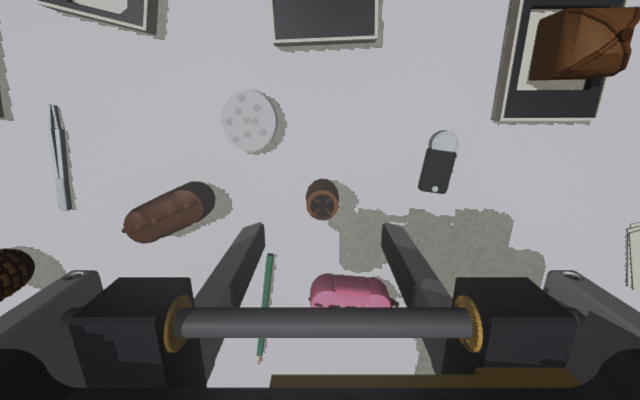

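The gumnut is at (322,200), centred between the fingers, and the box fruit sits in its tray at top right (585,45). I'll grip the gumnut.

>>> move_arm(
  targets=[
    [0.7, 0.03, 0, 0.5, 0, 0, 0],
    [0.7, 0.03, 0, 1.0, 0, 0, 0],
    [0.7, 0.03, 0, 1.5, 0, 0, 0],
    [0.7, 0.03, 0, 1.8, 0, 0, 0],
    [0.7, 0.03, 0, 1.92, 0, 0, 0],
    [0.0, 0.03, 0, 1.92, 0, 0, 0],
    [-1, 0.03, 0, 1.92, 0, 0, 0],
    [-1, 0.03, 0, 1.92, 0, 0, 0],
    [-1, 0.03, 0, 1.92, 0, 0, 0],
    [-1, 0.03, 0, 1.92, 0, 0, 0],
    [-1, 0.03, 0, 1.92, 0, 0, 0],
    [-1, 0.03, 0, 1.92, 0, 0, 0],
  ],
  grip_force=10,
)

```text
time_s: 8.1
ee_pos: [0.4584, -0.0784, 0.0266]
eef_rot: [3.142, -0.0, 0.009]
force: [0.6, -0.0, 1.2]
grip_width: 0.0311
grip_force: 10.0
```

```bash
python3 to.py .656 -.079 .080 0
```

```text
now [ 0.4584 -0.0784  0.0266] [ 3.142 -0.     0.009] w 0.0311 f [ 0.6 -0.   1.2] t 8.1 q6 1.31
shift [ 3.952  0.046 -1.067] turn [ 0.    -0.     0.009]
```

>>> move_arm(
  targets=[
    [-1, 0, 0, -0.2, 0, 0, 0],
    [-1, 0, 0, -0.6, 0, 0, 0],
    [-1, 0.2, 0, -1.0, 0, 0, 0],
    [-1, 0.7, 0.01, -1.2, 0, 0, 0],
    [-1, 1.3, 0.02, -1.2, 0, 0, 0],
    [-1, 1.9, 0.02, -1.2, 0, 0, 0],
    [-1, 2.5, 0.03, -1.2, 0, 0, 0],
    [-1, 3.1, 0.04, -1.2, 0, 0, 0],
    [-1, 3.6, 0.05, -1.2, 0, 0, 0],
    [-1, 3.88, 0.05, -1.1, 0, 0, 0],
    [-1, 3.95, 0.05, -1.0, 0, 0, 0],
    [-1, 3.95, 0.05, -1.0, 0, 0, 0],
  ],
)

```text
time_s: 9.3
ee_pos: [0.6552, -0.0791, 0.0757]
eef_rot: [-3.141, 0.002, 0.009]
force: [-0.6, -0.3, 0.1]
grip_width: 0.0309
grip_force: 10.0
```

```bash
python3 w.py w5.png .656 -.079 .010; python3 to.py .656 -.079 .0328 0
```

```text
0.01 [655.6 -77.7] [120.4  90.2] 2.7 8795
now [ 0.6551 -0.0792  0.0762] [-3.141e+00  1.000e-03  9.000e-03] w 0.0312 f [ 0.6 -1.  -0.6] t 9.35 q6 1.39
shift [ 0.019 -0.003  0.868] turn [-0.     0.001  0.009]
```

View pics/w5.png

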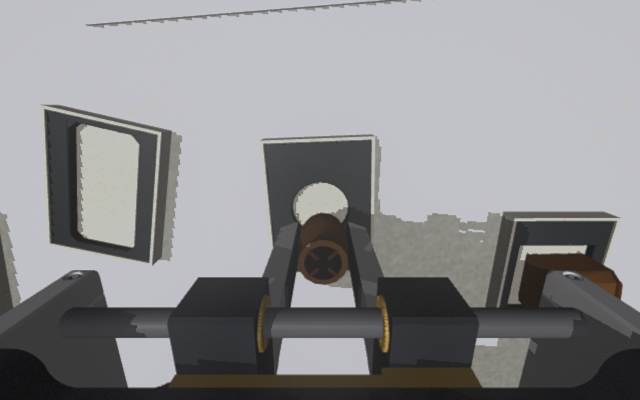

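The gumnut is held upright at (322,255) ahead of the small round hole at (320,205), and the tray centre measures (0.656, -0.078). I'll lower and release.

>>> move_arm(
  targets=[
    [-1, 0.02, -0.02, 0.25, 0, 0, 0],
    [-1, 0.02, -0.02, 0.5, 0, 0, 0],
    [-1, 0.02, -0.02, 0.7, 0, 0, 0],
    [-1, 0.02, -0.02, 0.8, 0, 0, 0],
    [-1, 0.02, -0.02, 0.86, 0, 0, 0],
    [-1, 0.02, -0.02, 0.87, 0, 0, 0],
    [-1, 0.02, -0.02, 0.87, 0, 0, 0],
  ],
)

```text
time_s: 10.05
ee_pos: [0.657, -0.0783, 0.0332]
eef_rot: [3.142, -0.0, 0.009]
force: [0.1, 0.4, -0.3]
grip_width: 0.0312
grip_force: 10.0
```

>>> move_arm(
  targets=[
    [-0.5, 0, 0, 0, 0, 0, 0],
    [0, 0, 0, 0, 0, 0, 0],
    [0.4, 0, 0, 0, 0, 0, 0],
    [0.4, 0, 0, 0, 0, 0, 0],
    [0.4, 0, 0, -0.4, 0, 0, 0],
    [0.4, 0, 0, -1.0, 0, 0, 0],
    [0.4, 0, 0, -1.7, 0, 0, 0],
    [0.4, 0, 0, -1.9, 0, 0, 0],
    [0.4, 0, 0, -1.9, 0, 0, 0],
  ],
)

```text
time_s: 10.95
ee_pos: [0.6574, -0.0783, 0.1295]
eef_rot: [3.141, -0.003, 0.009]
force: [-0.5, 0.1, -0.0]
grip_width: 0.0662
grip_force: 0.0
```

```bash
python3 w.py w6.png .656 -.078 .03 .046; python3 to.py .438 .072 .128 116.3
```

```text
0.03 [658.1 -79.7] [29.9 29.7] 28.3 1051
0.046 [656.9 -79.4] [28.  27.8] 47.0 814
now [ 0.6567 -0.0782  0.1276] [ 3.142 -0.     0.009] w 0.0658 f [-0.6 -0.5  0.3] t 11.0 q6 1.39
shift [-4.348 -3.043 -0.009] turn [ 0.    -0.    -2.021]
```

>>> move_arm(
  targets=[
    [0.7, -0.2, -0.15, 0, 0, 0, -0.12],
    [0.7, -0.6, -0.4, 0, 0, 0, -0.26],
    [0.7, -1.0, -0.7, 0, 0, 0, -0.4],
    [0.8, -1.4, -1.0, 0, 0, 0, -0.54],
    [0.8, -1.8, -1.25, 0, 0, 0, -0.68],
    [0.8, -2.2, -1.55, 0, 0, 0, -0.82],
    [0.8, -2.6, -1.8, 0, 0, 0, -0.96],
    [0.8, -3.0, -2.1, 0, 0, 0, -1.1],
    [0.8, -3.4, -2.4, 0, 0, 0, -1.24],
    [0.8, -3.8, -2.65, 0, 0, 0, -1.38],
    [0.8, -4.1, -2.9, 0, 0, 0, -1.52],
    [0.8, -4.3, -3.0, 0, 0, 0, -1.64],
  ],
)

```text
time_s: 12.2
ee_pos: [0.4387, 0.0706, 0.1264]
eef_rot: [-3.139, -0.0, 1.655]
force: [0.4, -0.5, -0.5]
grip_width: 0.0846
grip_force: 0.0
```

```bash
python3 to.py .438 .072 .128 116.3
```

```text
now [0.4387 0.0706 0.1264] [-3.139 -0.     1.655] w 0.0846 f [ 0.4 -0.5 -0.5] t 12.2 q6 -0.01
shift [ 0.029 -0.012 -0.033] turn [-0.003 -0.001 -0.375]
```

>>> move_arm(
  targets=[
    [0.8, 0.03, -0.01, 0, 0, 0, -0.14],
    [0.8, 0.03, -0.01, 0, 0, 0, -0.28],
    [0.8, 0.03, -0.01, 0, 0, 0, -0.375],
    [0.8, 0.03, -0.01, 0, 0, 0, -0.375],
    [0.8, 0.03, -0.01, 0, 0, 0, -0.375],
  ],
)

```text
time_s: 12.7
ee_pos: [0.4394, 0.0713, 0.127]
eef_rot: [-3.14, -0.001, 2.021]
force: [0.2, 0.2, -0.5]
grip_width: 0.0845
grip_force: 0.0
```

```bash
python3 w.py w7.png .438 .072 .012 .02 .028;python3 to.py .438 .072 .026 116.3; python3 -c "
from h import *
rgb,d,P,K,T=cam('wrist')
near=np.hypot(P[...,0]-.438,P[...,1]-.072)<.07
q=P[near&(P[...,2]>.012)&(P[...,2]<.08)]
a=np.radians(116.3);u=(q[:,0]-.438)*np.cos(a)+(q[:,1]-.072)*np.sin(a);v=-(q[:,0]-.438)*np.sin(a)+(q[:,1]-.072)*np.cos(a)
for k in range(-60,65,5):
  s=(u*1000>=k)&(u*1000<k+5)
  if s.any(): print(k,(v[s].min()*1e3).round(),(v[s].max()*1e3).round(),(q[s,2].max()*1e3).round())"
```

```text
0.012 [436.8  76.3] [37.8 99.5] 25.6 3171
0.02 [436.8  76.3] [37.7 99.4] 26.1 3142
0.028 [438.9  72.2] [37.5 90.1] 26.1 3012
now [0.4395 0.0713 0.1272] [-3.14  -0.     2.021] w 0.0848 f [ 0.  -1.1 -0.8] t 12.75 q6 -0.37
shift [ 0.025 -0.019  2.024] turn [-0.001 -0.    -0.009]
-50 0.0 0.0 28.0
-45 -7.0 7.0 36.0
-40 -14.0 14.0 38.0
-35 -18.0 18.0 38.0
-30 -18.0 18.0 39.0
-25 -19.0 18.0 38.0
-20 -19.0 18.0 38.0
-15 -19.0 17.0 38.0
-10 -19.0 18.0 38.0
-5 -20.0 18.0 38.0
0 -20.0 18.0 38.0
5 -20.0 18.0 39.0
10 -20.0 18.0 38.0
15 -20.0 18.0 38.0
20 -20.0 16.0 38.0
25 -19.0 17.0 39.0
30 -18.0 15.0 38.0
35 -17.0 14.0 38.0
40 -12.0 9.0 36.0
45 -6.0 0.0 29.0
50 -7.0 -2.0 25.0
```

View pics/w7.png

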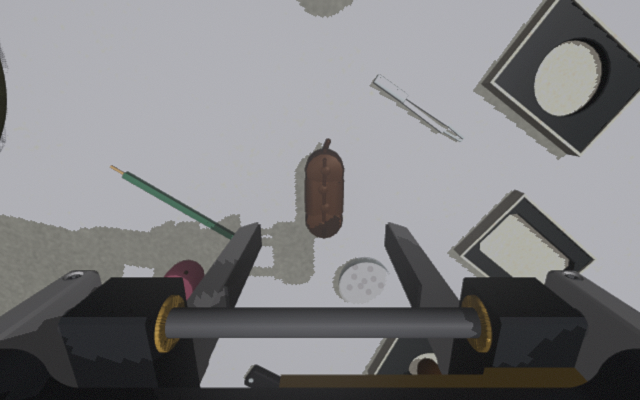

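The pod lies centred along the tool at (325,195), with its stalk up. The Petri dish and forceps are clear of the fingers, so I'll grip.

>>> move_arm(
  targets=[
    [0.8, 0.02, -0.02, 0.5, 0, 0, 0],
    [0.7, 0.02, -0.02, 1.0, 0, 0, 0],
    [0.6, 0.02, -0.02, 1.5, 0, 0, 0],
    [0.5, 0.02, -0.02, 1.88, 0, 0, 0],
    [0.4, 0.02, -0.02, 2.02, 0, 0, 0],
    [-0.1, 0.02, -0.02, 2.02, 0, 0, 0],
    [-1, 0.02, -0.02, 2.02, 0, 0, 0],
    [-1, 0.02, -0.02, 2.02, 0, 0, 0],
    [-1, 0.02, -0.02, 2.02, 0, 0, 0],
    [-1, 0.02, -0.02, 2.02, 0, 0, 0],
    [-1, 0.02, -0.02, 2.02, 0, 0, 0],
    [-1, 0.02, -0.02, 2.02, 0, 0, 0],
  ],
  grip_force=15,
)

```text
time_s: 14.0
ee_pos: [0.439, 0.0718, 0.0277]
eef_rot: [3.14, 0.0, 2.024]
force: [-0.7, 0.2, 6.9]
grip_width: 0.0378
grip_force: 15.0
```

```bash
python3 to.py .670 .103 .080 167.6
```

```text
now [0.439  0.0718 0.0277] [3.14  0.    2.024] w 0.0378 f [-0.7  0.2  6.9] t 14.0 q6 -0.37
shift [-1.461  4.428 -1.04 ] turn [ 0.001  0.001 -0.902]
```

>>> move_arm(
  targets=[
    [-1, 0, 0, -0.2, 0, 0, 0],
    [-1, 0, 0, -0.6, 0, 0, 0],
    [-1, -0.05, 0.2, -1.0, 0, 0, -0.04],
    [-1, -0.2, 0.7, -1.2, 0, 0, -0.14],
    [-1, -0.4, 1.3, -1.2, 0, 0, -0.26],
    [-1, -0.6, 1.9, -1.2, 0, 0, -0.38],
    [-1, -0.8, 2.5, -1.2, 0, 0, -0.5],
    [-1, -1.0, 3.1, -1.2, 0, 0, -0.62],
    [-1, -1.2, 3.7, -1.2, 0, 0, -0.74],
    [-1, -1.4, 4.2, -1.1, 0, 0, -0.84],
    [-1, -1.46, 4.43, -1.04, 0, 0, -0.9],
    [-1, -1.46, 4.43, -1.04, 0, 0, -0.9],
  ],
)

```text
time_s: 15.2
ee_pos: [0.6701, 0.1032, 0.0786]
eef_rot: [-3.141, -0.001, 2.925]
force: [-1.1, -0.6, -0.9]
grip_width: 0.0377
grip_force: 15.0
```

```bash
python3 w.py w8.png .670 .103 .010; python3 to.py .670 .103 .0335 167.6
```

```text
0.01 [670.3 102.1] [ 90.2 120.6] 77.4 5599
now [0.6694 0.1031 0.0789] [-3.141e+00 -1.000e-03  2.922e+00] w 0.0377 f [-0.6 -0.2 -1.7] t 15.25 q6 -1.25
shift [-0.012  0.001  0.907] turn [-0.    -0.001 -0.003]
```

View pics/w8.png

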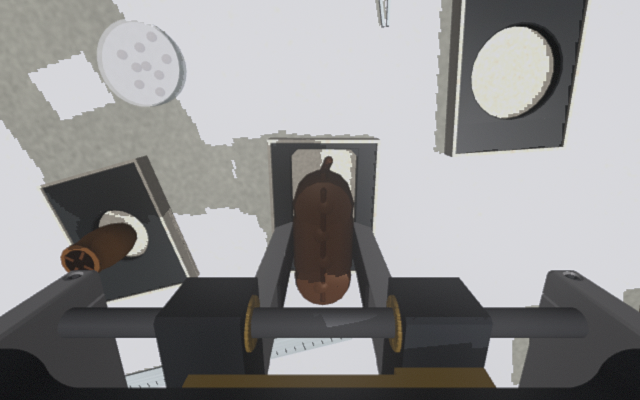

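The pod is held aligned over the long cut-out (pod at (323,235), hole at (325,200)), and the gumnut sits in its hole at (105,245). I'll lower and release.

>>> move_arm(
  targets=[
    [-1, 0, -0.02, 0.25, 0, 0, 0],
    [-1, 0, -0.02, 0.5, 0, 0, 0],
    [-1, 0, -0.02, 0.7, 0, 0, 0],
    [-1, 0, -0.02, 0.83, 0, 0, 0],
    [-1, 0, -0.02, 0.89, 0, 0, 0],
    [-1, 0, -0.02, 0.91, 0, 0, 0],
    [-1, 0, -0.02, 0.91, 0, 0, 0],
  ],
)

```text
time_s: 15.95
ee_pos: [0.6696, 0.1022, 0.0337]
eef_rot: [3.141, 0.0, 2.924]
force: [-0.5, -0.3, 0.1]
grip_width: 0.038
grip_force: 15.0
```

>>> move_arm(
  targets=[
    [-0.4, 0, 0, 0, 0, 0, 0],
    [0, 0, 0, 0, 0, 0, 0],
    [0.4, 0, 0, 0, 0, 0, 0],
    [0.4, 0, 0, 0, 0, 0, 0],
    [0.4, 0, 0, -0.4, 0, 0, 0],
    [0.4, 0, 0, -1.0, 0, 0, 0],
    [0.4, 0, 0, -1.7, 0, 0, 0],
    [0.4, 0, 0, -1.9, 0, 0, 0],
    [0.4, 0, 0, -1.9, 0, 0, 0],
  ],
)

```text
time_s: 16.85
ee_pos: [0.6701, 0.1022, 0.13]
eef_rot: [3.141, 0.003, 2.924]
force: [0.1, -0.8, -0.9]
grip_width: 0.0656
grip_force: 0.0
```

```bash
python3 w.py w9.png .670 .102 .03 .038; python3 to.py .370 .263 .138 90
```

```text
0.03 [664.1 102.1] [37.6 98.1] 76.5 3146
0.038 [667.8 100.8] [34.9 84.5] 77.5 2818
now [0.6694 0.1021 0.1281] [3.142 0.    2.924] w 0.0656 f [ 0.1 -0.  -1. ] t 16.9 q6 -1.26
shift [ 6.542  1.848 -0.2  ] turn [0.    0.    1.353]
```

>>> move_arm(
  targets=[
    [0.7, 0.3, 0.08, -0.05, 0, 0, 0.1],
    [0.7, 0.9, 0.25, -0.1, 0, 0, 0.22],
    [0.7, 1.5, 0.42, -0.2, 0, 0, 0.34],
    [0.7, 2.1, 0.6, -0.2, 0, 0, 0.46],
    [0.7, 2.7, 0.77, -0.2, 0, 0, 0.58],
    [0.7, 3.3, 0.94, -0.2, 0, 0, 0.7],
    [0.8, 3.9, 1.1, -0.2, 0, 0, 0.82],
    [0.8, 4.5, 1.28, -0.2, 0, 0, 0.94],
    [0.8, 5.1, 1.45, -0.2, 0, 0, 1.06],
    [0.8, 5.7, 1.62, -0.2, 0, 0, 1.18],
    [0.8, 6.2, 1.76, -0.2, 0, 0, 1.3],
    [0.8, 6.5, 1.84, -0.2, 0, 0, 1.35],
  ],
)

```text
time_s: 18.1
ee_pos: [0.3698, 0.2624, 0.1368]
eef_rot: [-3.139, 0.001, 1.57]
force: [1.5, 0.7, 0.4]
grip_width: 0.0842
grip_force: 0.0
```

```bash
python3 w.py w10.png .370 .263 .02 .046 .062;python3 to.py .370 .263 .032 90
```

```text
0.02 [369.2 263.3] [50.9 49.7] 41.8 2406
0.046 [369.8 263.2] [48.6 49.7] 87.0 2139
0.062 [370.  262.7] [34.7 34.7] 88.9 1140
now [0.3689 0.2629 0.1369] [-3.139e+00  1.000e-03  1.569e+00] w 0.0848 f [0.1 0.5 0.3] t 18.15 q6 0.54
shift [0.005 0.028 2.097] turn [-0.003  0.001 -0.001]
```

View pics/w10.png

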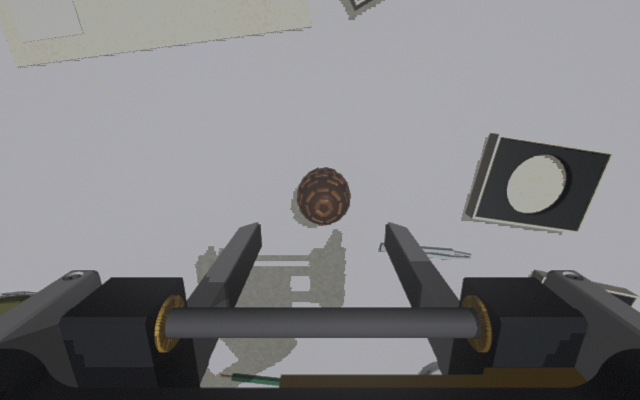

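The cone is at (324,195), centred between the fingers. The forceps tip at (380,247) is well clear.

>>> move_arm(
  targets=[
    [0.8, 0.01, 0.02, 0.5, 0, 0, 0],
    [0.8, 0.01, 0.02, 1.0, 0, 0, 0],
    [0.7, 0.01, 0.02, 1.5, 0, 0, 0],
    [0.7, 0.01, 0.02, 1.95, 0, 0, 0],
    [0.6, 0.01, 0.02, 2.09, 0, 0, 0],
    [0.3, 0.01, 0.02, 2.1, 0, 0, 0],
    [-1, 0.01, 0.02, 2.1, 0, 0, 0],
    [-1, 0.01, 0.02, 2.1, 0, 0, 0],
    [-1, 0.01, 0.02, 2.1, 0, 0, 0],
    [-1, 0.01, 0.02, 2.1, 0, 0, 0],
    [-1, 0.01, 0.02, 2.1, 0, 0, 0],
    [-1, 0.01, 0.02, 2.1, 0, 0, 0],
  ],
  grip_force=14,
)

```text
time_s: 19.35
ee_pos: [0.3734, 0.2629, 0.0342]
eef_rot: [3.14, -0.001, 1.574]
force: [-0.8, -1.9, 7.4]
grip_width: 0.0496
grip_force: 14.0
```

```bash
python3 to.py .594 .266 .090 90
```

```text
now [0.3734 0.2629 0.0342] [ 3.140e+00 -1.000e-03  1.574e+00] w 0.0496 f [-0.8 -1.9  7.4] t 19.35 q6 0.53
shift [ 0.048  4.413 -1.111] turn [ 0.001 -0.001  0.003]
```

>>> move_arm(
  targets=[
    [-1, 0, 0, -0.2, 0, 0, 0],
    [-1, 0, 0, -0.6, 0, 0, 0],
    [-1, 0, 0.2, -1.0, 0, 0, 0],
    [-1, 0.01, 0.7, -1.2, 0, 0, 0],
    [-1, 0.01, 1.3, -1.2, 0, 0, 0],
    [-1, 0.02, 1.9, -1.2, 0, 0, 0],
    [-1, 0.03, 2.5, -1.2, 0, 0, 0],
    [-1, 0.04, 3.1, -1.2, 0, 0, 0],
    [-1, 0.05, 3.7, -1.2, 0, 0, 0],
    [-1, 0.05, 4.2, -1.15, 0, 0, 0],
    [-1, 0.05, 4.42, -1.1, 0, 0, 0],
    [-1, 0.05, 4.42, -1.1, 0, 0, 0],
  ],
)

```text
time_s: 20.55
ee_pos: [0.5946, 0.2655, 0.0883]
eef_rot: [-3.141, 0.0, 1.573]
force: [-0.6, -0.1, 0.2]
grip_width: 0.0495
grip_force: 14.0
```

```bash
python3 w.py w11.png .594 .267 .010; python3 to.py .595 .267 .0395 90
```

```text
0.01 [594.9 267.2] [ 89.1 120.6] 81.4 6838
now [0.5938 0.2657 0.0884] [-3.141  0.     1.573] w 0.0496 f [-0.5  0.2 -0.5] t 20.6 q6 0.36
shift [0.027 0.024 0.979] turn [-0.001  0.     0.003]
```

View pics/w11.png

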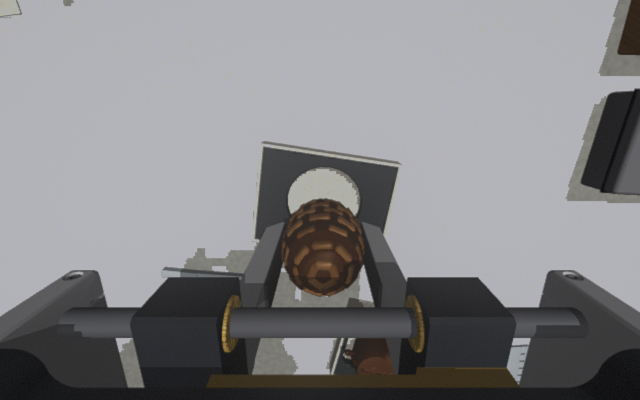

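The cone is held upright at (323,245) over the round hole at (323,195). I'll lower it, checking force near the floor.

>>> move_arm(
  targets=[
    [-1, 0.03, 0.02, 0.25, 0, 0, 0],
    [-1, 0.03, 0.02, 0.5, 0, 0, 0],
    [-1, 0.03, 0.02, 0.7, 0, 0, 0],
    [-1, 0.03, 0.02, 0.85, 0, 0, 0],
    [-1, 0.03, 0.02, 0.94, 0, 0, 0],
    [-1, 0.03, 0.02, 0.98, 0, 0, 0],
    [-1, 0.03, 0.02, 0.98, 0, 0, 0],
  ],
)

```text
time_s: 21.3
ee_pos: [0.5951, 0.2675, 0.04]
eef_rot: [3.141, -0.0, 1.574]
force: [-2.1, -0.6, 4.9]
grip_width: 0.0498
grip_force: 14.0
```

Contact is felt (4.9 N), so I'll release and lift.

>>> move_arm(
  targets=[
    [-0.2, 0, 0, 0, 0, 0, 0],
    [0.2, 0, 0, 0, 0, 0, 0],
    [0.6, 0, 0, 0, 0, 0, 0],
    [0.6, 0, 0, 0, 0, 0, 0],
    [0.6, 0, 0, -0.4, 0, 0, 0],
    [0.6, 0, 0, -1.0, 0, 0, 0],
    [0.6, 0, 0, -1.8, 0, 0, 0],
    [0.6, -1, 0, -2.6, 0, 0, 0],
    [0.6, -2, 0, -3, 0, 0, 0],
    [0.6, -3, 0, -3, 0, 0, 0],
    [0.6, -3.5, 0, -3, 0, 0, 0],
    [0.6, -3.5, 0, -3, 0, 0, 0],
  ],
)

```text
time_s: 22.5
ee_pos: [0.5958, 0.088, 0.1901]
eef_rot: [3.141, 0.001, 1.569]
force: [0.6, 1.2, -1.0]
grip_width: 0.0752
grip_force: 0.0
```

>>> move_arm(
  targets=[
    [0.6, -0.5, -1, 0, 0, 0, 0],
    [0.6, -1, -2, 0, 0, 0, 0],
    [0.6, -1.5, -3, 0, 0, 0, 0],
    [0.6, -2, -4, 0, 0, 0, 0],
    [0.6, -2.5, -4.6, 0, 0, 0, 0],
    [0.6, -3, -4.8, 0, 0, 0, 0],
    [0.6, -3, -4.8, 0, 0, 0, 0],
  ],
)

```text
time_s: 23.2
ee_pos: [0.3545, -0.0601, 0.1898]
eef_rot: [3.141, 0.001, 1.571]
force: [0.3, -0.2, -0.0]
grip_width: 0.0753
grip_force: 0.0
```

```bash
cat > c.py <<'E'
from h import *
rgb,d,P,K,T=cam('top'); save('end.png',rgb)
for n,c,zs in [('cone',(.594,.267),(.03,.06,.07)),('pod',(.67,.102),(.03,.038)),('gumnut',(.656,-.078),(.03,.05)),('box',(.590,-.287),(.03,.05,.06)),('petri',(.526,-.006),(.008,)),('forceps',(.484,.184),(.004,))]:
    near=np.hypot(P[...,0]-c[0],P[...,1]-c[1])<.06
    for z in zs:
        q=P[near&(P[...,2]>z)]; rc=cv2.minAreaRect((q[:,:2]*1000).astype(np.float32)); print(n,z,np.round(rc[0]),np.round(rc[1]),q[:,2].max().round(4),len(q))
E
python3 c.py
```

```text
cone 0.03 [592. 265.] [47. 50.] 0.0794 658
cone 0.06 [593. 266.] [43. 43.] 0.0794 434
cone 0.07 [593. 266.] [31. 32.] 0.0794 233
pod 0.03 [664. 101.] [37. 92.] 0.0457 751
pod 0.038 [666. 101.] [35. 83.] 0.0457 645
gumnut 0.03 [653. -79.] [31. 29.] 0.0594 240
gumnut 0.05 [655. -79.] [27. 27.] 0.0594 165
box 0.03 [ 589. -288.] [49. 49.] 0.0696 684
box 0.05 [ 588. -287.] [44. 42.] 0.0696 446
box 0.06 [ 589. -288.] [28. 29.] 0.0696 155
petri 0.008 [527.  -6.] [58. 59.] 0.0198 707
forceps 0.004 [485. 185.] [59. 91.] 0.0106 213
```

View pics/end.png

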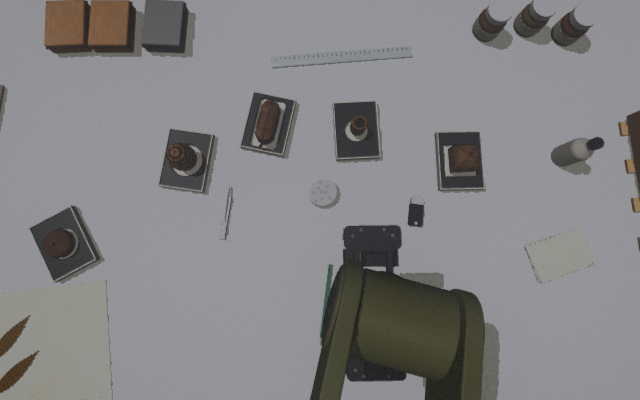

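The final top view shows all four fruits seated in their cut-outs: cone (182,157), pod (267,122), gumnut (358,126), box (464,155). Centres are within about 4 mm and heights match the cut-out floor. The Petri dish and forceps haven't moved.

```bash
python3 -c "
from station import ctrl; print(ctrl.hand_in())"
```

```text
the job is handed in; nothing more can be done
None
```

The cone, gumnut, pod and box fruit are each set down upright in their own tray's cut-out, within about 4 mm of centre by camera; the Petri dish and forceps are undisturbed, and the job was handed in at about 23 s (no verdict was returned).

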